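# Load the cake carrier and show the dark cake's underside to the camera

### The arm

A 7-joint arm with a two-finger parallel gripper is mounted at the origin on the work surface. World frame = base frame: x ahead of the robot, y to its left, z up, the work surface at z = 0. Lengths are in m, angles in rad, forces in N, time in s.
With the tool pointing down it reaches from about 0.425 to 0.875 m from the base axis. Payload 4.7 kg.
Tool frame: the origin (TCP) lies between the finger pads; the fingertips stand 14 mm ahead of it and the grasp point (between the pads) lies 5 mm behind it; z points along the fingers, y is the line along which they close (so a half turn about z gives the same grasp; the last joint's range is limited). The gripper opens to 87 mm and grips with 3 to 60 N. Pads are 19 mm wide; open, the fingers measure 117 mm over their backs; the gripper's body (75 mm by 190 mm) begins 51 mm behind the grasp point.
Start: joints at [-1.198, 0.321, -0.07, 1.45, 0.023, 1.371, -0.057], TCP at [0.228, 0.609, 0.209] pointing down, gripper open.
Joint ranges: [-2.86, 2.86], [-0.3, 2.09], [-1.38, 1.24], [0.06, 2.45], [-1.56, 4.7], [0.09, 2.05], [-2.69, 2.69]. Speed limits (rad/s): [2.57, 2.57, 3.14, 3.14, 3.14, 3.14, 3.14].

### API

Orientations are given as a rotation vector (axis times angle).
In Python, from bench import ctrl gives the robot as it stands.
- The arm moves only by the tool step_arm, never from a script. Its argument "commands" is a list of rows, each an object with "travel": the shift along the tool's x, y, z in m, a list of three; "turn": the turn, a rotation vector about the tool's x, y, z in degrees, a list of three. A call has 1 to 5 rows; each row is the pose to reach, as a shift and turn from the pose commanded when the call began, along the tool's axes at that moment; what a row does not reach only later rows make up. A row lasts 1/10 s, in which the tool goes at most 50 mm and 8.59 degrees, less where a joint would pass 70% of its speed; a pose out of reach is approached as far as the arm can. A call with a gripper value outside its range is refused whole. "gripper" is the opening, from 0 (shut) to 1 (fully open), set as the call begins (left out, the last holds). The fingers move at their own pace and stop on an object; "force" is the grip in N (left out, the last holds). Time passes only in rows, so rows that repeat a pose let the fingers close. It gives the time, the measured TCP pose, the force, the opening and the grip force at its end, in the units of the state.
- ctrl.get_state(): the state, without advancing time (a new reading comes with each control period).
- ctrl.get_image(name): name is "scene" or "top" or "wrist"; returns the picture (420x560x3 uint8, red, green, blue); there is no depth.
- ctrl.camera_model(name): a dict with "fx", "fy", "cx", "cy" (pixels), "R" (3x3) and "t" (3): a world point X has camera coordinates R X + t; the wrist camera has in their place "T_tool_cam" (4x4, takes a point from camera to tool coordinates, whose origin is the TCP and whose axes are the flange's). Camera axes: x right, y down, z forward; pixel columns grow to the right and rows downward; lengths in m; the calibration is good to about 2 mm. A picture is of the moment at which its call begins: read the wrist's pose just before it. camera_model takes no time and is no camera call.
- ctrl.close_job(): hands the job in; it is judged then, once.
The state is a dict: "time": time; "joint_positions": joint angles; "qd": joint speeds; "joint_torque": joint torques, N m; "position": TCP position; "tool_rot": TCP orientation; "ft_force": force on the tool from outside, world axes, zero at the start; "torque": the same for the moment, N m; "grip_width": opening from 0.0 (shut) to 1.0 (fully open); "grip_force": force on a finger pad.
Only numpy, scipy, OpenCV 4.12 (cv2) and the standard library are available. Lean on these libraries where they do the work, as an engineer would, in place of code of your own. Each camera call takes 0.05 s, during which the arm holds its last target. There are 200 camera calls.

### The job

Pick the two golden cakes off the wire rack and stand them in the two empty wells of the blue carrier, one in each, and let them go. Then lift the dark cake out of the carrier and finish while holding it still in the air at the inspection camera's focus point, its underside squarely facing the lens. Leave the third golden cake in its well, do not touch the camera, and leave the loaf tin, jar and brush where they are.

Things in the scene. Friction and masses are not known exactly. Their poses are not given: they have to be found in the camera images.
- cake_a: golden-brown small fluted cake, rigid, 60 g nominal: a round body 48 mm across at the foot narrowing evenly to 42 mm at the flat top, 50 mm high. Origin: centre of its underside; z runs up its axis to the top. Starts standing loose on the wire rack, its underside 24 mm above the table.
- cake_b: golden-brown small fluted cake, rigid, 60 g nominal: a round body 48 mm across at the foot narrowing evenly to 42 mm at the flat top, 50 mm high. Origin: centre of its underside; z runs up its axis to the top. Starts standing loose on the wire rack 90 to 130 mm from cake_a, its underside 24 mm above the table.
- dark_cake: very dark brown small fluted cake, rigid, 60 g nominal: a round body 48 mm across at the foot narrowing evenly to 42 mm at the flat top, 50 mm high. Origin: centre of its underside; z runs up its axis to the top. Starts standing loose in well 0 or well 3 of the carrier, its underside 4 mm above the table.
- packed_cake: golden-brown small fluted cake, rigid, 60 g nominal: a round body 48 mm across at the foot narrowing evenly to 42 mm at the flat top, 50 mm high. Origin: centre of its underside; z runs up its axis to the top. Already stands in the carrier, in the well diagonally opposite the dark cake (well 3 or well 0). It stays there.
- carrier: blue plastic board fixed to the table, 180 x 180 x 16 mm, with four round wells 56 mm across and 12 mm deep, in a square at x = +-43 mm, y = +-43 mm of its frame. Origin: centre of its underside; z up. It may be turned any way round.
- well0 (a point): centre of the floor of one of the carrier's four wells (x +43, y +43 mm in the carrier's frame), 4 mm above the table; holds a cake at the start
- well1 (a point): centre of the floor of one of the carrier's four wells (x +43, y -43 mm in the carrier's frame), 4 mm above the table; empty at the start
- well2 (a point): centre of the floor of one of the carrier's four wells (x -43, y +43 mm in the carrier's frame), 4 mm above the table; empty at the start
- well3 (a point): centre of the floor of one of the carrier's four wells (x -43, y -43 mm in the carrier's frame), 4 mm above the table; holds a cake at the start
- rack: wire cooling rack fixed to the table, 210 mm (its x) by 130 mm (its y), wires' top 24 mm above the table. Origin: centre of its underside on the table.
- camera: the inspection camera's grey stand, fixed to the table, foot 110 x 100 x 10 mm with two short uprights 83 mm high; it carries the head. Origin: centre of the foot's underside; -x is the side towards which the lens leans.
- camera_head: white box 56 x 60 x 70 mm with a black stepped lens barrel 52 then 40 mm across, on a fixed low grey stand (foot 110 x 100 mm, origin of the head 45 mm above the table). Origin: centre of the box's rear face. z runs along the optical axis out through the lens, leaning 35 degrees from vertical towards the robot's side of the stand; y is level.
- lens (a point): centre of the lens's front glass, 90 mm from the head's origin along the optical axis, about 119 mm above the table
- focus (a point): the camera's focus point, an unmarked point in the air on the optical axis, 110 mm straight out from the front glass, about 209 mm above the table. The centre of the dark cake's underside is to be here, the cake's own z axis pointing along the optical axis away from the lens.
- loaf_tin: brown loaf tin with a baked loaf in it, 110 x 220 mm, about 97 mm high, loose, beyond the carrier. Bystander. Origin: centre of its underside.
- jar: amber glass jar with white cap, 70 mm across, 90 mm high, loose, beyond the rack. Bystander. Origin: centre of its underside.
- brush: pastry brush lying on the table on the camera's side, nearer the robot, loose. Bystander. Origin: under its middle, its length along x.
Mind the look-alikes: they are no part of the job. What is meant by the dark_cake is not green or turquoise, and is the larger of those in its own colour.

How it is judged:
On the way, in this order (a step that is already met when the one before it is completed fails the run):
1. both golden cakes from the rack stand released in the two empty wells, one in each, with the dark and the packed cake still in their own wells (((distance between cake_a and well1 below 0.01 m and distance between cake_b and well2 below 0.01 m) or (distance between cake_a and well2 below 0.01 m and distance between cake_b and well1 below 0.01 m)) and angle between each of cake_a, cake_b's own z axis and vertical below 0.12 rad and contact force between the fingers and cake_a below 0.1 N and contact force between the fingers and cake_b below 0.1 N and (distance between dark_cake and well0 below 0.01 m or distance between dark_cake and well3 below 0.01 m) and (distance between packed_cake and well0 below 0.01 m or distance between packed_cake and well3 below 0.01 m)), for 0.2 s.
2. the dark cake is lifted clear of the carrier in the fingers (height (world z) of dark_cake above 0.08 m and contact force between the fingers and dark_cake above 0.5 N), for 0.2 s.
At the end, for the whole second after the job is handed in: Fingers hold the dark cake still, its underside's centre within 15 mm of the focus, its axis within 0.18 rad of the optical axis, underside to the lens, touching nothing else; cakes a and b stand upright, released, at rest in wells 1 and 2, one each; the packed cake stands in its own well (distance between dark_cake and focus below 0.015 m and angle between the z axis of dark_cake and the z axis of camera_head, either way round below 0.18 rad and angle between dark_cake's own z axis and vertical below 1 rad and linear speed of each of dark_cake, cake_a, cake_b below 0.02 m/s and angular speed of dark_cake below 0.2 rad/s and contact force between the fingers and dark_cake above 0.5 N and contact force between dark_cake and camera below 0.1 N and contact force between dark_cake and carrier below 0.1 N and ((distance between cake_a and well1 below 0.01 m and distance between cake_b and well2 below 0.01 m) or (distance between cake_a and well2 below 0.01 m and distance between cake_b and well1 below 0.01 m)) and angle between each of cake_a, cake_b, packed_cake's own z axis and vertical below 0.12 rad and contact force between the fingers and cake_a below 0.1 N and contact force between the fingers and cake_b below 0.1 N and (distance between packed_cake and well0 below 0.01 m or distance between packed_cake and well3 below 0.01 m)); the arm keeps its last pose, push and grip.
It fails at once if the loaf tin, jar or brush is moved more than 20 mm (distance of any of loaf_tin, jar, brush from where it was at the start of the episode above 0.02 m).
It fails at once if the camera is touched with more than 1 N by the robot or a cake (contact force between any of the arm, the fingers, dark_cake, cake_a, cake_b and camera above 1 N).
It fails at once if the packed cake is taken out of its well (not (distance between packed_cake and well0 below 0.01 m) and not (distance between packed_cake and well3 below 0.01 m)).
It also fails if it takes over 56 s, if anything falls off the work surface, if the arm or the gripper's body presses on something with over 40 N, if the wrist force passes 120 N, or if a joint passes its speed limit or range.

## Working session

There is one attempt and no reset: what is moved stays moved. The work goes in short steps, Python scripts to look and compute and a tool call to move; the robot and the scene stay as the last step left them, time stands still between calls to the robot, and variables do not carry over. Pictures are saved under pics/ and viewed, at most 10 in all, crops included, and the job is handed in when it is done.

Besides the shell and the picture viewer there is one more tool, called after "Call:" as name([rows], argument=value, ...), one row to a line, values as JSON. step_arm: Moves the arm, as the interface text tells. Its arguments: {"type":"object","properties":{"commands":{"type":"array"},"gripper":{"type":"number"},"force":{"type":"number"}},"required":["commands"]}

```bash
mkdir -p pics; python3 - <<'E'
from bench import ctrl
import cv2,numpy as np
s=ctrl.get_state();print({k:np.round(v,3).tolist() for k,v in s.items()})
for n in("top","scene"):
    cv2.imwrite(f"pics/{n}0.png",ctrl.get_image(n)[:,:,::-1]);m=ctrl.camera_model(n);print(n,{k:np.round(v,4).tolist() for k,v in m.items()})
print(ctrl.camera_model("wrist"))
E
```

```text
{'time': 0.0, 'joint_positions': [-1.198, 0.322, -0.07, 1.452, 0.023, 1.371, -0.057], 'qd': [-0.003, -0.0, -0.0, -0.002, 0.002, 0.002, -0.001], 'joint_torque': [-0.0, -49.129, -0.404, -31.252, -0.064, 0.044, 0.0], 'position': [0.228, 0.608, 0.207], 'tool_rot': [-0.56, -3.091, 0.003], 'ft_force': [0.619, 0.467, 0.157], 'torque': [-0.057, 0.037, 0.006], 'grip_force': 0.0, 'grip_width': 1.0}
top {'fx': 450.2285, 'fy': 450.2285, 'cx': 281.4587, 'cy': 207.517, 'R': [[-0.0127, -0.9999, -0.0104], [-0.9819, 0.0144, -0.1888], [0.1889, 0.0078, -0.982]], 't': [-0.0096, 0.5571, 1.4279]}
scene {'fx': 427.0907, 'fy': 427.0907, 'cx': 283.1105, 'cy': 209.4392, 'R': [[0.2453, 0.9693, -0.0161], [0.4944, -0.1394, -0.858], [-0.8339, 0.2025, -0.5134]], 't': [-0.126, -0.1387, 1.5655]}
{'fx': 347.52581036272727, 'fy': 347.52581036272727, 'cx': 272.7087303559773, 'cy': 219.67898712183208, 'T_tool_cam': array([[-6.29286294e-04, -9.57475306e-01, -2.88514543e-01,
         8.04177312e-02],
       [ 9.99999248e-01, -2.98790358e-04, -1.18954639e-03,
        -1.89271112e-04],
       [ 1.05275593e-03, -2.88515075e-01,  9.57474774e-01,
        -1.75437025e-01],
       [ 0.00000000e+00,  0.00000000e+00,  0.00000000e+00,
         1.00000000e+00]])}
```

View pics/top0.png

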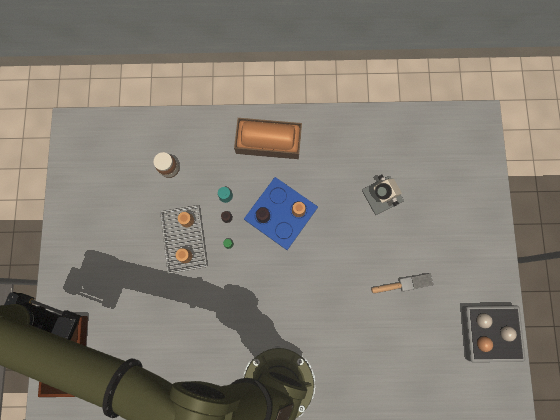

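View pics/scene0.png

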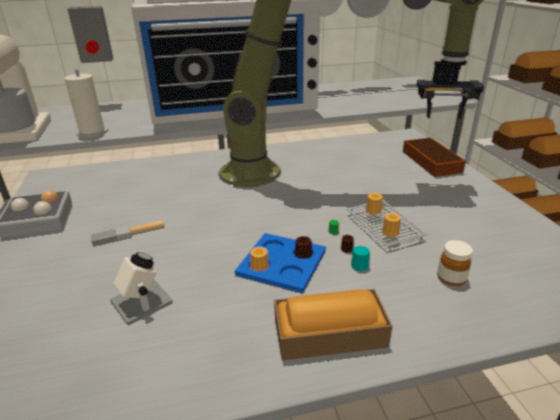

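Top view: the golden cakes are on the rack at about (184,218) and (182,255), and the packed golden is at (299,209). There are two dark candidates: the cake in the carrier at (262,215) and a small one on the table at (226,216). The carrier one fits because it is larger and stands in a well. Teal (224,194) and green (228,243) are look-alikes. The empty wells are near (278,195) and (284,231), and the camera is at (383,193).

```bash
cat > h.py <<'E'
import numpy as np,cv2
from bench import ctrl
from scipy.spatial.transform import Rotation as Ro
def unproj(uv,z,name="top",m=None,st=None):
    m=m or ctrl.camera_model(name)
    uv=np.atleast_2d(uv).astype(float)
    d=np.c_[(uv[:,0]-m["cx"])/m["fx"],(uv[:,1]-m["cy"])/m["fy"],np.ones(len(uv))]
    if name=="wrist":
        T=m["T_tool_cam"];Rt=Ro.from_rotvec(st["tool_rot"]).as_matrix()
        d=d@(Rt@T[:3,:3]).T;c=Rt@T[:3,3]+st["position"]
    else:
        R=np.array(m["R"]);c=-R.T@m["t"];d=d@R
    return c+d*((z-c[2])/d[:,2])[:,None]
def proj(X,name,st=None):
    m=ctrl.camera_model(name);X=np.atleast_2d(X)
    if name=="wrist":
        T=m["T_tool_cam"];Rt=Ro.from_rotvec(st["tool_rot"]).as_matrix();A=Rt@T[:3,:3];c=Rt@T[:3,3]+st["position"]
        p=(X-c)@A
    else: p=X@np.array(m["R"]).T+m["t"]
    return np.c_[m["fx"]*p[:,0]/p[:,2]+m["cx"],m["fy"]*p[:,1]/p[:,2]+m["cy"]]
E
python3 - <<'E'
from h import *
im=cv2.imread("pics/top0.png");h=cv2.cvtColor(im,cv2.COLOR_BGR2HSV)
b=cv2.inRange(h,(105,150,60),(125,255,255))
cs=max(cv2.findContours(b,0,2)[0],key=cv2.contourArea)
r=cv2.minAreaRect(cs);P=unproj(cv2.boxPoints(r),0.016);print("carrier",r,P.round(3).tolist(),"c",P.mean(0).round(4),np.linalg.norm(P-np.roll(P,1,0),axis=1).round(3))
g=cv2.inRange(h,(8,110,120),(22,255,255))
for c in cv2.findContours(g,0,2)[0]:
    a=cv2.contourArea(c)
    if 60<a<600:
        (u,v),rr=cv2.minEnclosingCircle(c);print("gold",(round(u),round(v)),a,round(rr,1),unproj((u,v),.06).round(3), unproj((u,v),.04).round(3))
cr=cv2.resize(im[165:285,140:300],None,fx=5,fy=5,interpolation=cv2.INTER_CUBIC);cv2.imwrite("pics/cropL.png",cr)
s=cv2.imread("pics/scene0.png")
c2=np.hstack([cv2.resize(im[165:225,355:415],(400,400),interpolation=2),cv2.resize(s[240:330,95:185],(400,400),interpolation=2)]);cv2.imwrite("pics/cropC.png",c2)
E
```

```text
carrier ((280.3621826171875, 212.62704467773438), (52.05319595336914, 52.6413688659668), 36.02737808227539) [[0.528, 0.11, 0.016], [0.674, 0.004, 0.016], [0.565, -0.136, 0.016], [0.423, -0.03, 0.016]] c [ 0.5476 -0.013   0.016 ] [0.175 0.18  0.178 0.178]
gold (486, 344) 130.0 6.9 [[ 0.117 -0.641  0.06 ]] [[ 0.115 -0.649  0.04 ]]
gold (386, 287) 96.0 14.1 [[ 0.295 -0.344  0.06 ]] [[ 0.295 -0.349  0.04 ]]
gold (182, 255) 112.5 6.5 [[0.406 0.306 0.06 ]] [[0.408 0.31  0.04 ]]
gold (184, 218) 107.5 6.8 [[0.524 0.302 0.06 ]] [[0.527 0.306 0.04 ]]
gold (299, 208) 103.5 6.3 [[ 0.554 -0.073  0.06 ]] [[ 0.558 -0.074  0.04 ]]
```

View pics/cropL.png

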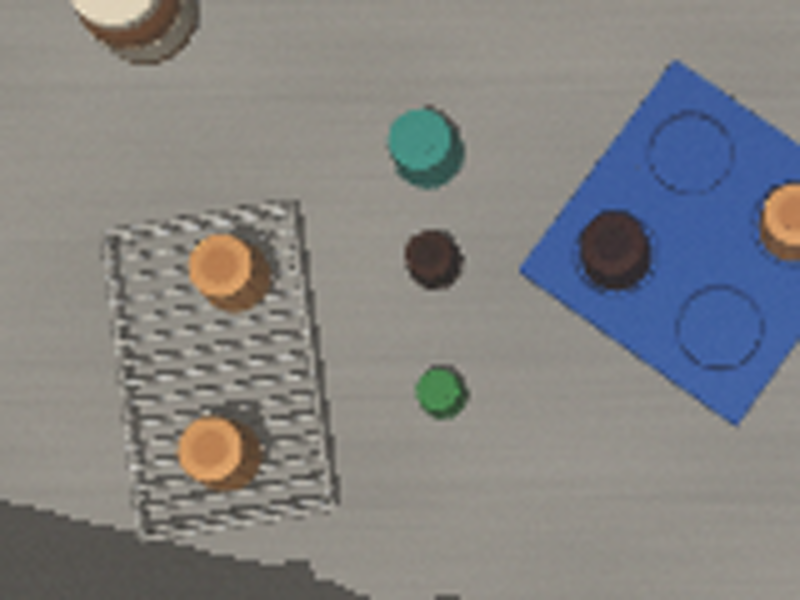

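View pics/cropC.png

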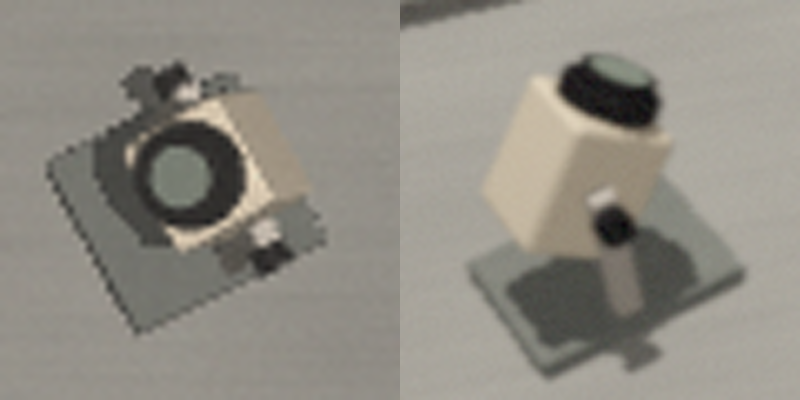

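The crop confirms it: the dark cake in the carrier is clearly larger than the small dark one on the table. The tops are at golden (184,218) and (182,255), dark (263,213.6), and the empty wells at (278,195.4) and (284,230.4). The camera crop shows the lens glass, three foot corners, and the lens leaning down-left toward the robot.

```bash
python3 - <<'E'
from h import *
o=lambda x,y:(140+x/5-.4,165+y/5-.4)
print("gold",unproj([o(220,265),o(210,450)],.074).round(4))
print("dark",unproj(o(615,243),.054).round(4),"packedtop",unproj((299,207.5),.054).round(4))
w=unproj([o(690,152),o(720,327)],.016);print("wells",w.round(4),np.linalg.norm(w[0]-w[1]),w.mean(0))
f=lambda x,y:(355+x/6.667-.4,165+y/6.667-.4)
P=unproj([f(48,165),f(138,332),f(325,240)],.01);print("foot",P.round(4),np.linalg.norm(P[0]-P[1]),np.linalg.norm(P[1]-P[2]))
L=unproj(f(180,177),.119)[0];c=(P[0]+P[2])/2
d=(P[1]-P[2]);d/=np.linalg.norm(d);e=P[0]-P[1];e/=np.linalg.norm(e);e2=np.array([-e[1],e[0],0])
ang=[np.degrees(np.arctan2(v[1],v[0])) for v in (d,e2,-e2)];print("yaw",ang,"L",L,"c",c)
# lens triangulation w/ scene
print("lens reproj scene",proj(L,"scene"),"seen",(144.5,255.5))
print("tin/jar",unproj([(236,153),(299,158)],.0).round(3),unproj([(168,170)],.0).round(3))
E
```

```text
gold [[0.5243 0.2996 0.074 ]
 [0.4048 0.3026 0.074 ]]
dark [[0.5386 0.0449 0.054 ]] packedtop [[ 0.5559 -0.0749  0.054 ]]
wells [[ 0.6074 -0.0044  0.016 ]
 [ 0.4874 -0.0231  0.016 ]] 0.1214506386220653 [ 0.54744772 -0.01375889  0.016     ]
foot [[ 0.6242 -0.2914  0.01  ]
 [ 0.5369 -0.3327  0.01  ]
 [ 0.583  -0.43    0.01  ]] 0.09656353772571705 0.10759907251759665
yaw [np.float64(115.33812122531839), np.float64(115.37631207428949), np.float64(-64.6236879257105)] L [ 0.59216008 -0.33430316  0.119     ] c [ 0.6035944  -0.36067082  0.01      ]
lens reproj scene [[144.20570916 254.06493072]] seen (144.5, 255.5)
tin/jar [[ 0.763  0.14   0.   ]
 [ 0.742 -0.08   0.   ]] [[0.706 0.376 0.   ]]
```

Call:
step_arm([
  {"travel":[-0.136,-0.112,0.03],"turn":[0,0,-20.5]},
  {"travel":[-0.136,-0.112,0.03],"turn":[0,0,-20.5]},
  {"travel":[-0.136,-0.112,0.03],"turn":[0,0,-20.5]},
  {"travel":[-0.136,-0.112,0.03],"turn":[0,0,-20.5]},
  {"travel":[-0.136,-0.112,0.03],"turn":[0,0,-20.5]},
])

```text
time: 0.6
position: [0.3199, 0.4506, 0.1775]
tool_rot: [0.014, 3.141, -0.006]
ft_force: [-0.0, -0.3, -0.5]
grip_width: 1.0
grip_force: 0.0
```

Call:
step_arm([
  {"travel":[-0.085,-0.148,0.02],"turn":[0,0,0]},
  {"travel":[-0.085,-0.148,0.02],"turn":[0,0,0]},
  {"travel":[-0.085,-0.148,0.02],"turn":[0,0,0]},
  {"travel":[-0.085,-0.148,0.02],"turn":[0,0,0]},
  {"travel":[-0.085,-0.148,0.02],"turn":[0,0,0]},
])

```text
time: 1.1
position: [0.4028, 0.3048, 0.1582]
tool_rot: [0.011, 3.142, -0.002]
ft_force: [-0.1, -0.3, -0.3]
grip_width: 0.996
grip_force: 0.0
```

```bash
cat > look.py <<'E'
from h import *
import sys
def look(name):
    st=ctrl.get_state();im=ctrl.get_image("wrist")[:,:,::-1].copy();cv2.imwrite(f"pics/{name}.png",im)
    print(st["time"],np.round(st["position"],4),np.round(st["tool_rot"],3),st["grip_width"]);return st,im
def gold(st,im,z,lo=(8,110,100),hi=(24,255,255)):
    h=cv2.cvtColor(im,cv2.COLOR_BGR2HSV);g=cv2.inRange(h,lo,hi)
    for c in cv2.findContours(g,0,2)[0]:
        if cv2.contourArea(c)>400:
            (u,v),r=cv2.minEnclosingCircle(c);print("blob",round(u),round(v),round(r),cv2.boundingRect(c),unproj((u,v),z,"wrist",st=st).round(4))
E
python3 - <<'E'
from look import *
st,im=look("w1");gold(st,im,.074)
h=cv2.cvtColor(im,cv2.COLOR_BGR2HSV)
print(proj([[.4048,.3026,.074]],"wrist",st))
E
```

```text
1.1 [0.4028 0.3048 0.1582] [ 1.100e-02  3.142e+00 -2.000e-03] 0.9964504747753006
blob 270 219 33 (243, 187, 54, 65) [[0.4    0.3021 0.074 ]]
[[270.26252818 224.88017672]]
```

View pics/w1.png

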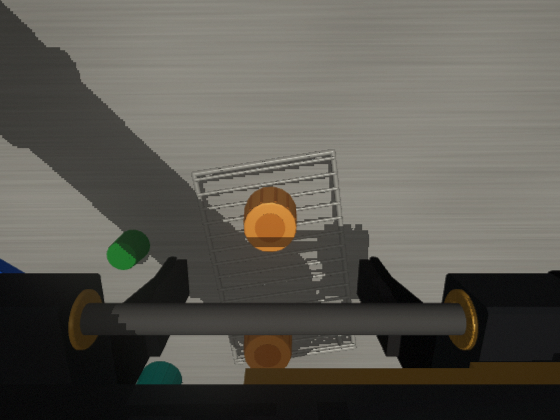

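The wrist view shows the near cake's top at (270,226), which matches the projected (270,225); the far cake is at (268,350). I'll descend and grip.

Call:
step_arm([
  {"travel":[-0.002,-0.002,0.04],"turn":[0,0,0]},
  {"travel":[-0.002,-0.002,0.08],"turn":[0,0,0]},
  {"travel":[-0.002,-0.002,0.104],"turn":[0,0,0]},
  {"travel":[-0.002,-0.002,0.104],"turn":[0,0,0]},
  {"travel":[-0.002,-0.002,0.104],"turn":[0,0,0]},
])

```text
time: 1.65
position: [0.4024, 0.3078, 0.055]
tool_rot: [0.003, -3.141, -0.001]
ft_force: [0.4, 0.2, 0.6]
grip_width: 0.998
grip_force: 0.0
```

Call:
step_arm([
  {"travel":[0,0,0],"turn":[0,0,0]},
  {"travel":[0,0,0],"turn":[0,0,0]},
  {"travel":[0,0,0],"turn":[0,0,0]},
  {"travel":[0,0,0],"turn":[0,0,0]},
  {"travel":[0,0,0],"turn":[0,0,0]},
], gripper=0.3, force=15)

```text
time: 2.15
position: [0.4033, 0.306, 0.0549]
tool_rot: [0.002, 3.141, 0.001]
ft_force: [-0.2, -0.3, 0.4]
grip_width: 0.626
grip_force: 0.0
```

Call:
step_arm([
  {"travel":[0,0,0],"turn":[0,0,0]},
  {"travel":[0,0,0],"turn":[0,0,0]},
  {"travel":[0,0,0],"turn":[0,0,0]},
  {"travel":[0,0,0],"turn":[0,0,0]},
  {"travel":[0,0,0],"turn":[0,0,0]},
])

```text
time: 2.65
position: [0.4032, 0.3057, 0.0546]
tool_rot: [0.002, 3.142, -0.0]
ft_force: [-0.1, -0.9, 2.1]
grip_width: 0.471
grip_force: 15.0
```

Call:
step_arm([
  {"travel":[0,0,-0.02],"turn":[0,0,0]},
  {"travel":[0,0,-0.05],"turn":[0,0,0]},
  {"travel":[0,0,-0.09],"turn":[0,0,0]},
  {"travel":[0,0,-0.09],"turn":[0,0,0]},
])

```text
time: 3.05
position: [0.406, 0.3086, 0.15]
tool_rot: [0.001, 3.134, 0.011]
ft_force: [-0.3, 0.3, -0.3]
grip_width: 0.47
grip_force: 15.0
```

```bash
python3 - <<'E'
from look import *
P=[]
for i in range(4):
    st=ctrl.get_state();P.append(np.r_[st["position"],st["tool_rot"]]);
    if i<3: ctrl.get_image("wrist")
print(np.round(P,4))
st,im=look("w2");gold(st,im,.15)
E
```

```text
[[ 4.0600e-01  3.0860e-01  1.5000e-01  1.4000e-03  3.1341e+00  1.1100e-02]
 [ 4.0480e-01  3.0760e-01  1.4730e-01  1.4000e-03  3.1371e+00  7.0000e-03]
 [ 4.0350e-01  3.0660e-01  1.4540e-01  1.3000e-03  3.1400e+00  2.9000e-03]
 [ 4.0280e-01  3.0590e-01  1.4410e-01 -1.3000e-03 -3.1412e+00  0.0000e+00]]
3.2 [0.4028 0.3059 0.1441] [-1.000e-03 -3.141e+00  0.000e+00] 0.4773324804815327
blob 264 365 24 (241, 346, 48, 22) [[0.4618 0.301  0.15  ]]
blob 272 268 50 (233, 219, 80, 83) [[0.4004 0.3058 0.15  ]]
```

Call:
step_arm([
  {"travel":[-0.01,-0.04,0],"turn":[0,0,0]},
  {"travel":[-0.02,-0.085,0],"turn":[0,0,0]},
  {"travel":[-0.032,-0.13,0],"turn":[0,0,0]},
  {"travel":[-0.042,-0.175,0],"turn":[0,0,0]},
  {"travel":[-0.054,-0.215,0],"turn":[0,0,0]},
])

```text
time: 3.75
position: [0.4559, 0.0883, 0.1431]
tool_rot: [-0.003, -3.139, 0.001]
ft_force: [0.4, 0.9, -0.6]
grip_width: 0.477
grip_force: 15.0
```

Call:
step_arm([
  {"travel":[-0.012,-0.045,0],"turn":[0,0,0]},
  {"travel":[-0.022,-0.085,0.01],"turn":[0,0,0]},
  {"travel":[-0.029,-0.114,0.02],"turn":[0,0,0]},
  {"travel":[-0.029,-0.114,0.03],"turn":[0,0,0]},
  {"travel":[-0.029,-0.114,0.03],"turn":[0,0,0]},
])

```text
time: 4.25
position: [0.4836, -0.0236, 0.1119]
tool_rot: [-0.004, -3.136, 0.001]
ft_force: [-0.0, 0.3, -0.6]
grip_width: 0.471
grip_force: 15.0
```

```bash
python3 - <<'E'
from look import *
for i in range(4): ctrl.get_image("wrist")
st,im=look("w3");print(np.round(ctrl.get_state()["position"],4))
print(proj([[.4874,-.0231,.016],[.6074,-.0044,.016]],"wrist",st))
# carrier from blue hull
h=cv2.cvtColor(im,cv2.COLOR_BGR2HSV);b=cv2.inRange(h,(105,130,40),(128,255,255))
E
```

```text
4.45 [ 0.4858 -0.0217  0.1146] [ 2.000e-03 -3.141e+00 -0.000e+00] 0.47532608097755447
[ 0.486  -0.0219  0.1148]
[[271.16298392 219.22122012]
 [291.49082418 343.86920232]]
```

View pics/w3.png

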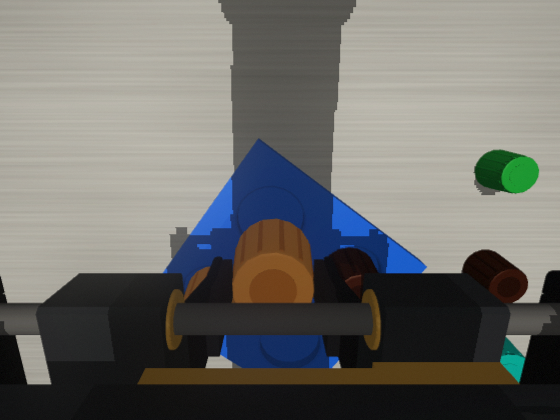

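The wrist view shows the near well's rim spanning x 238–304 with its top at 186, so its centre is about (271,219), as projected. The held cake's top is at (273,286).

```bash
python3 - <<'E'
from look import *
st=ctrl.get_state();print(np.round(st["position"],4));im=cv2.imread("pics/w3.png")
print(unproj([(273,286)],.134,"wrist",st=st))
B=np.array(st["position"])+[0,0,-.031]
for dx in(-.004,0,.004):
    t=np.linspace(0,6.28,60);c=np.c_[B[0]+dx+.024*np.cos(t),B[1]+.024*np.sin(t),0*t+B[2]];c2=np.c_[B[0]+dx+.021*np.cos(t),B[1]+.021*np.sin(t),0*t+B[2]+.05]
    p=proj(c,"wrist",st);q=proj(c2,"wrist",st);print(dx,p.min(0).round(),p.max(0).round(),q.min(0).round(),q.max(0).round())
E
```

```text
[ 0.486  -0.0219  0.1148]
[[ 0.48705755 -0.02172147  0.134     ]]
-0.004 [235. 205.] [311. 276.] [230. 236.] [315. 314.]
0 [235. 211.] [311. 281.] [230. 244.] [315. 321.]
0.004 [235. 217.] [310. 287.] [231. 252.] [315. 327.]
```

Call:
step_arm([
  {"travel":[0.0005,-0.001,0.025],"turn":[0,0,0]},
  {"travel":[0.0005,-0.001,0.05],"turn":[0,0,0]},
  {"travel":[0.0005,-0.001,0.065],"turn":[0,0,0]},
  {"travel":[0.0005,-0.001,0.072],"turn":[0,0,0]},
  {"travel":[0.0005,-0.001,0.078],"turn":[0,0,0]},
])

```text
time: 5.0
position: [0.4856, -0.0236, 0.0366]
tool_rot: [-0.0, 3.141, 0.0]
ft_force: [0.4, 0.2, 0.2]
grip_width: 0.468
grip_force: 15.0
```

Call:
step_arm([
  {"travel":[0,0,0],"turn":[0,0,0]},
  {"travel":[0,0,0.001],"turn":[0,0,0]},
  {"travel":[0,0,0.001],"turn":[0,0,0]},
])

```text
time: 5.3
position: [0.4859, -0.0241, 0.0362]
tool_rot: [0.002, 3.14, 0.001]
ft_force: [-0.1, -0.2, 0.0]
grip_width: 0.473
grip_force: 15.0
```

Call:
step_arm([
  {"travel":[0,0,0.001],"turn":[0,0,0]},
  {"travel":[0,0,0.001],"turn":[0,0,0]},
  {"travel":[0,0,0.001],"turn":[0,0,0]},
  {"travel":[0,0,0.001],"turn":[0,0,0]},
  {"travel":[0,0,0.001],"turn":[0,0,0]},
], gripper=0.95)

```text
time: 5.8
position: [0.4854, -0.0241, 0.0346]
tool_rot: [0.001, 3.141, 0.0]
ft_force: [0.4, 0.3, -0.1]
grip_width: 0.839
grip_force: 0.0
```

Call:
step_arm([
  {"travel":[0,0,-0.01],"turn":[0,0,0]},
  {"travel":[0,0,-0.04],"turn":[0,0,0]},
  {"travel":[0,0,-0.08],"turn":[0,0,0]},
  {"travel":[0,0,-0.12],"turn":[0,0,0]},
  {"travel":[0,0,-0.12],"turn":[0,0,0]},
])

```text
time: 6.3
position: [0.4895, -0.0243, 0.161]
tool_rot: [0.002, 3.13, 0.003]
ft_force: [0.4, -0.6, 0.8]
grip_width: 0.948
grip_force: 0.0
```

```bash
python3 - <<'E'
from look import *
for i in range(3): ctrl.get_image("wrist")
st,im=look("w4");gold(st,im,.054)
for z,r in((.054,.021),(.004,.024)):
    t=np.linspace(0,6.28,60);p=proj(np.c_[.4874+r*np.cos(t),-.0231+r*np.sin(t),0*t+z],"wrist",st);print(p.min(0).round(),p.max(0).round())
E
```

```text
6.45 [ 0.4851 -0.0241  0.1547] [2.000e-03 3.141e+00 1.000e-03] 0.9497629989398433
blob 216 292 23 (194, 270, 45, 33) [[ 0.5551 -0.0746  0.054 ]]
blob 273 219 26 (249, 193, 49, 52) [[ 0.4869 -0.024   0.054 ]]
[249. 194.] [299. 243.]
[249. 180.] [299. 228.]
```

The first cake stands in the near well within about 1 mm (blob 249–298 × 193–245, prediction 249–299 × 194–243). Next is the far golden cake.

Call:
step_arm([
  {"travel":[-0.005,0.045,0],"turn":[0,0,0]},
  {"travel":[-0.011,0.092,0],"turn":[0,0,0]},
  {"travel":[-0.017,0.14,0],"turn":[0,0,0]},
  {"travel":[-0.023,0.188,0],"turn":[0,0,0]},
  {"travel":[-0.029,0.236,0],"turn":[0,0,0]},
])

```text
time: 7.0
position: [0.5136, 0.2132, 0.1529]
tool_rot: [-0.002, -3.139, 0.002]
ft_force: [0.1, -0.7, -0.2]
grip_width: 0.948
grip_force: 0.0
```

Call:
step_arm([
  {"travel":[-0.005,0.045,0],"turn":[0,0,0]},
  {"travel":[-0.01,0.088,0],"turn":[0,0,0]},
  {"travel":[-0.01,0.088,0],"turn":[0,0,0]},
  {"travel":[-0.01,0.088,0],"turn":[0,0,0]},
])

```text
time: 7.4
position: [0.5233, 0.3002, 0.1523]
tool_rot: [0.002, -3.139, 0.004]
ft_force: [-1.2, 0.5, 0.1]
grip_width: 0.95
grip_force: 0.0
```

```bash
python3 - <<'E'
from look import *
for i in range(3): ctrl.get_image("wrist")
st,im=look("w5");gold(st,im,.074)
for z,r in((.074,.021),(.024,.024)):
    t=np.linspace(0,6.28,60);p=proj(np.c_[.5243+r*np.cos(t),.2996+r*np.sin(t),0*t+z],"wrist",st);print(p.min(0).round(),p.max(0).round())
E
```

```text
7.55 [0.5247 0.2976 0.1538] [-6.000e-03 -3.141e+00  3.000e-03] 0.9513704214496275
blob 275 217 33 (248, 184, 54, 67) [[0.519  0.2991 0.074 ]]
[248. 197.] [303. 249.]
[249. 181.] [302. 232.]
```

Call:
step_arm([
  {"travel":[-0.001,0.002,0.04],"turn":[0,0,0]},
  {"travel":[-0.001,0.002,0.08],"turn":[0,0,0]},
  {"travel":[-0.001,0.002,0.099],"turn":[0,0,0]},
  {"travel":[-0.001,0.002,0.099],"turn":[0,0,0]},
  {"travel":[-0.001,0.002,0.099],"turn":[0,0,0]},
])

```text
time: 8.1
position: [0.5262, 0.301, 0.0563]
tool_rot: [0.004, 3.141, 0.0]
ft_force: [0.8, -0.9, 0.0]
grip_width: 0.951
grip_force: 0.0
```

Call:
step_arm([
  {"travel":[0,0,0],"turn":[0,0,0]},
  {"travel":[0,0,0],"turn":[0,0,0]},
  {"travel":[0,0,0],"turn":[0,0,0]},
  {"travel":[0,0,0],"turn":[0,0,0]},
  {"travel":[0,0,0],"turn":[0,0,0]},
], gripper=0.3)

```text
time: 8.6
position: [0.5258, 0.3019, 0.0559]
tool_rot: [0.001, 3.141, 0.001]
ft_force: [0.0, -0.2, 0.8]
grip_width: 0.582
grip_force: 0.0
```

Call:
step_arm([
  {"travel":[0,0,0],"turn":[0,0,0]},
  {"travel":[0,0,0],"turn":[0,0,0]},
  {"travel":[0,0,0],"turn":[0,0,0]},
  {"travel":[0,0,0],"turn":[0,0,0]},
])

```text
time: 9.0
position: [0.5257, 0.3016, 0.0557]
tool_rot: [0.002, 3.142, -0.0]
ft_force: [-0.7, -1.1, 2.2]
grip_width: 0.473
grip_force: 15.0
```

Call:
step_arm([
  {"travel":[0,0,-0.02],"turn":[0,0,0]},
  {"travel":[0,0,-0.05],"turn":[0,0,0]},
  {"travel":[0,0,-0.09],"turn":[0,0,0]},
  {"travel":[0,0,-0.09],"turn":[0,0,0]},
  {"travel":[0,0,-0.09],"turn":[0,0,0]},
])

```text
time: 9.5
position: [0.5261, 0.3023, 0.1465]
tool_rot: [0.001, 3.14, 0.002]
ft_force: [0.3, 0.3, -1.7]
grip_width: 0.473
grip_force: 15.0
```

Call:
step_arm([
  {"travel":[-0.011,-0.04,0],"turn":[0,0,0]},
  {"travel":[-0.023,-0.085,0],"turn":[0,0,0]},
  {"travel":[-0.035,-0.13,0],"turn":[0,0,0]},
  {"travel":[-0.047,-0.175,0],"turn":[0,0,0]},
  {"travel":[-0.058,-0.215,0],"turn":[0,0,0]},
])

```text
time: 10.0
position: [0.5825, 0.084, 0.1437]
tool_rot: [-0.003, -3.139, 0.002]
ft_force: [0.2, -0.6, -0.8]
grip_width: 0.473
grip_force: 15.0
```

Call:
step_arm([
  {"travel":[-0.012,-0.045,0],"turn":[0,0,0]},
  {"travel":[-0.02,-0.075,0.01],"turn":[0,0,0]},
  {"travel":[-0.0235,-0.091,0.02],"turn":[0,0,0]},
  {"travel":[-0.0235,-0.091,0.03],"turn":[0,0,0]},
  {"travel":[-0.0235,-0.091,0.03],"turn":[0,0,0]},
])

```text
time: 10.5
position: [0.6046, -0.0033, 0.1124]
tool_rot: [-0.002, -3.136, -0.001]
ft_force: [-0.3, 0.3, -0.4]
grip_width: 0.47
grip_force: 15.0
```

```bash
python3 - <<'E'
from look import *
for i in range(4): ctrl.get_image("wrist")
st,im=look("w6");print(proj([[.6074,-.0044,.016]],"wrist",st));gold(st,im,.134)
B=np.array(st["position"])+[0,0,-.0317]
for dx in(-.003,0,.003):
    t=np.linspace(0,6.28,60);c=np.c_[B[0]+dx+.024*np.cos(t),B[1]+.024*np.sin(t),0*t+B[2]];c2=np.c_[B[0]+dx+.021*np.cos(t),B[1]+.021*np.sin(t),0*t+B[2]+.05]
    p=proj(c,"wrist",st);q=proj(c2,"wrist",st);print(dx,p.min(0).round(),p.max(0).round(),q.min(0).round(),q.max(0).round())
E
```

```text
10.7 [ 0.6069 -0.0021  0.1157] [-3.000e-03  3.141e+00  1.000e-03] 0.4714903433099596
[[270.02678007 217.48380281]]
blob 272 264 51 (233, 213, 81, 90) [[ 0.5964 -0.0023  0.134 ]]
blob 174 158 38 (137, 126, 75, 67) [[ 0.545  -0.0465  0.134 ]]
blob 242 58 40 (206, 18, 70, 80) [[ 0.5037 -0.0152  0.134 ]]
-0.003 [235. 206.] [311. 277.] [230. 238.] [315. 315.]
0 [235. 211.] [310. 281.] [231. 244.] [315. 320.]
0.003 [235. 215.] [310. 285.] [231. 250.] [315. 325.]
```

View pics/w6.png

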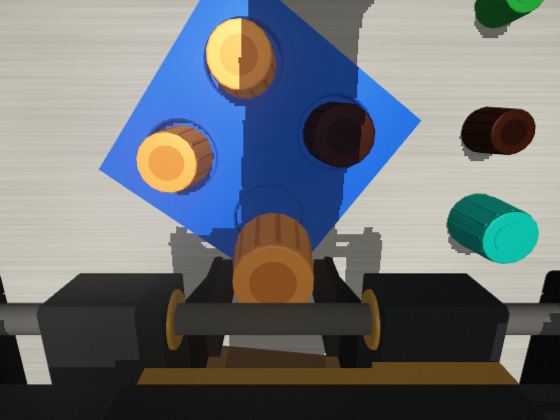

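The far well's rim spans x 235–301 with its top at 186, so its centre is about (268.5,219). The held cake needs about 3 mm toward −y. The first cake sits concentric at (240,58).

Call:
step_arm([
  {"travel":[0.0005,-0.003,0.025],"turn":[0,0,0]},
  {"travel":[0.0005,-0.003,0.05],"turn":[0,0,0]},
  {"travel":[0.0005,-0.003,0.065],"turn":[0,0,0]},
  {"travel":[0.0005,-0.003,0.072],"turn":[0,0,0]},
  {"travel":[0.0005,-0.003,0.078],"turn":[0,0,0]},
])

```text
time: 11.25
position: [0.6068, -0.0069, 0.0377]
tool_rot: [0.001, 3.141, 0.0]
ft_force: [0.6, -0.5, 0.2]
grip_width: 0.469
grip_force: 15.0
```

Call:
step_arm([
  {"travel":[0,0,0],"turn":[0,0,0]},
  {"travel":[0,0,0.001],"turn":[0,0,0]},
  {"travel":[0,0,0.001],"turn":[0,0,0]},
])

```text
time: 11.55
position: [0.607, -0.0073, 0.0374]
tool_rot: [0.002, 3.14, 0.0]
ft_force: [-0.5, 0.3, -1.7]
grip_width: 0.469
grip_force: 15.0
```

Call:
step_arm([
  {"travel":[0,0.001,0.001],"turn":[0,0,0]},
  {"travel":[0,0.001,0.001],"turn":[0,0,0]},
])

```text
time: 11.75
position: [0.6065, -0.006, 0.0358]
tool_rot: [0.001, 3.141, 0.001]
ft_force: [-0.6, -0.0, -0.2]
grip_width: 0.47
grip_force: 15.0
```

Call:
step_arm([
  {"travel":[0,0,0],"turn":[0,0,0]},
  {"travel":[0,0,0],"turn":[0,0,0]},
  {"travel":[0,0,0],"turn":[0,0,0]},
  {"travel":[0,0,0],"turn":[0,0,0]},
  {"travel":[0,0,0],"turn":[0,0,0]},
], gripper=0.95)

```text
time: 12.25
position: [0.6064, -0.0063, 0.0356]
tool_rot: [0.002, 3.141, 0.0]
ft_force: [0.0, 0.1, 0.5]
grip_width: 0.839
grip_force: 0.0
```

Call:
step_arm([
  {"travel":[0,0,-0.01],"turn":[0,0,0]},
  {"travel":[0,0,-0.04],"turn":[0,0,0]},
  {"travel":[0,0,-0.08],"turn":[0,0,0]},
  {"travel":[0,0,-0.12],"turn":[0,0,0]},
  {"travel":[0,0,-0.12],"turn":[0,0,0]},
])

```text
time: 12.75
position: [0.6106, -0.0066, 0.1631]
tool_rot: [0.002, 3.13, 0.002]
ft_force: [0.1, 0.3, -0.0]
grip_width: 0.948
grip_force: 0.0
```

```bash
python3 - <<'E'
from look import *
for i in range(3): ctrl.get_image("wrist")
st,im=look("w7");gold(st,im,.054)
for c in([.6074,-.0050],[.4874,-.0231]):
    t=np.linspace(0,6.28,60);p=np.r_[[proj(np.c_[c[0]+r*np.cos(t),c[1]+r*np.sin(t),0*t+z],"wrist",st) for z,r in((.054,.021),(.004,.024))]].reshape(-1,2);print(p.min(0).round(),p.max(0).round())
p=proj([[.5386,.0449,.054]],"wrist",st);print("dark",p)
# dark blob
h=cv2.cvtColor(im,cv2.COLOR_BGR2HSV)
u,v=p[0].astype(int);x0,y0=max(u-60,0),max(v-60,0)
n=((im.astype(int)[:,:,0]<im.astype(int)[:,:,2]+8)&(im.max(2)<110)&(h[:,:,0]<30)).astype(np.uint8)[y0:y0+120,x0:x0+120]
for c in cv2.findContours(n,0,2)[0]:
    if cv2.contourArea(c)>400: r=cv2.boundingRect(c);print("dk",r[0]+x0,r[1]+y0,r[2:])
for q in([.5386,.0449],):
    t=np.linspace(0,6.28,60);p=np.r_[[proj(np.c_[q[0]+r*np.cos(t),q[1]+r*np.sin(t),0*t+z],"wrist",st) for z,r in((.054,.021),(.004,.024))]].reshape(-1,2);print(p.min(0).round(),p.max(0).round())
E
```

```text
12.9 [ 0.6061 -0.0062  0.1558] [2.000e-03 3.141e+00 1.000e-03] 0.9476632840844246
blob 227 372 35 (194, 357, 69, 28) [[ 0.7616 -0.0502  0.054 ]]
blob 274 210 30 (249, 180, 49, 60) [[ 0.6004 -0.0057  0.054 ]]
blob 192 153 32 (161, 126, 63, 58) [[ 0.5543 -0.0702  0.054 ]]
blob 246 65 31 (221, 34, 57, 63) [[ 0.4906 -0.0255  0.054 ]]
[249. 179.] [300. 241.]
[221.  28.] [281.  98.]
dark [[338.76155426 132.32848469]]
dk 344 111 (21, 49)
[303. 102.] [366. 160.]
```

Both placed cakes match their predicted outlines to about 1–2 px. Next I'll move over the dark cake and turn the tool by 64.5°.

Call:
step_arm([
  {"travel":[0.0135,0.01,0],"turn":[0,0,8]},
  {"travel":[0.027,0.02,0],"turn":[0,0,16]},
  {"travel":[0.0405,0.03,0],"turn":[0,0,24]},
  {"travel":[0.054,0.04,0],"turn":[0,0,32]},
  {"travel":[0.0675,0.051,0],"turn":[0,0,40]},
])

```text
time: 13.45
position: [0.5371, 0.0448, 0.1538]
tool_rot: [-1.084, -2.946, 0.003]
ft_force: [1.2, -0.2, -0.3]
grip_width: 0.947
grip_force: 0.0
```

Call:
step_arm([
  {"travel":[0,0,0],"turn":[0,0,8]},
  {"travel":[0,0,0],"turn":[0,0,16]},
  {"travel":[0,0,0],"turn":[0,0,24.5]},
  {"travel":[0,0,0],"turn":[0,0,24.5]},
  {"travel":[0,0,0],"turn":[0,0,24.5]},
])

```text
time: 13.95
position: [0.5382, 0.0447, 0.1545]
tool_rot: [-1.672, -2.658, 0.002]
ft_force: [0.3, 0.6, -0.8]
grip_width: 0.948
grip_force: 0.0
```

```bash
python3 - <<'E'
from look import *
for i in range(3): ctrl.get_image("wrist")
st,im=look("w8");print(np.round(st["joint_positions"],2));gold(st,im,.054)
q=[.5386,.0449]
t=np.linspace(0,6.28,60);o=im.copy()
for z,r in((.054,.021),(.004,.024)):
    p=proj(np.c_[q[0]+r*np.cos(t),q[1]+r*np.sin(t),0*t+z],"wrist",st)
    cv2.polylines(o,[p.round().astype(int)],True,(0,255,0));print(p.mean(0))
print(Ro.from_rotvec(st["tool_rot"]).as_matrix().round(3))
cv2.imwrite("pics/w8o.png",o)
E
```

```text
14.1 [0.5386 0.0447 0.1551] [-1.675e+00 -2.657e+00  1.000e-03] 0.9524359289661283
[-0.57  0.12  0.47  1.81 -0.06  1.22  0.37]
blob 237 337 22 (215, 335, 45, 20) [[ 0.5581 -0.0756  0.054 ]]
blob 318 281 30 (291, 253, 51, 50) [[0.5988 0.0072 0.054 ]]
blob 195 250 32 (166, 220, 55, 62) [[ 0.4907 -0.0116  0.054 ]]
[274.59026482 215.2921805 ]
[274.42169006 200.95589834]
[[-0.431  0.902 -0.001]
 [ 0.902  0.431 -0.   ]
 [ 0.    -0.001 -1.   ]]
```

View pics/w8o.png

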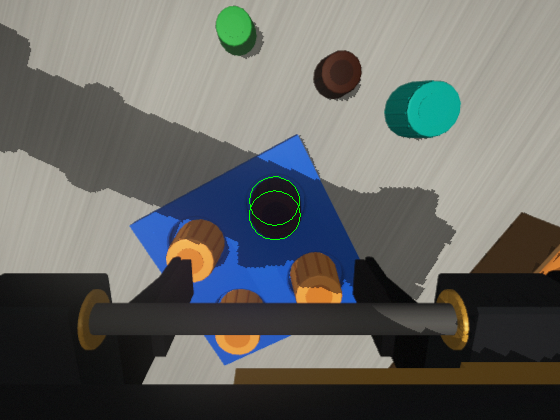

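The overlay ring sits on the dark cake at (274.5,208), so the estimate holds. Descending to grip it.

Call:
step_arm([
  {"travel":[0,0,0.04],"turn":[0,0,0]},
  {"travel":[0,0,0.08],"turn":[0,0,0]},
  {"travel":[0,0,0.11],"turn":[0,0,0]},
  {"travel":[0,0,0.12],"turn":[0,0,0]},
  {"travel":[0,0,0.12],"turn":[0,0,0]},
], gripper=0.85)

```text
time: 14.65
position: [0.5379, 0.0445, 0.0345]
tool_rot: [-1.676, -2.655, 0.003]
ft_force: [0.4, 0.4, 0.2]
grip_width: 0.852
grip_force: 0.0
```

Call:
step_arm([
  {"travel":[0,0,0],"turn":[0,0,0]},
  {"travel":[0,0,0],"turn":[0,0,0]},
  {"travel":[0,0,0],"turn":[0,0,0]},
  {"travel":[0,0,0],"turn":[0,0,0]},
  {"travel":[0,0,0],"turn":[0,0,0]},
], gripper=0.3, force=15)

```text
time: 15.15
position: [0.5395, 0.045, 0.0363]
tool_rot: [1.677, 2.655, 0.002]
ft_force: [-0.2, 0.0, 1.0]
grip_width: 0.481
grip_force: 3.7
```

Call:
step_arm([
  {"travel":[0,0,0],"turn":[0,0,0]},
  {"travel":[0,0,0],"turn":[0,0,0]},
  {"travel":[0,0,0],"turn":[0,0,0]},
])

```text
time: 15.45
position: [0.5395, 0.045, 0.0361]
tool_rot: [1.677, 2.655, 0.002]
ft_force: [1.3, 0.3, 2.9]
grip_width: 0.47
grip_force: 15.1
```

Call:
step_arm([
  {"travel":[0,0,-0.02],"turn":[0,0,0]},
  {"travel":[0,0,-0.06],"turn":[0,0,0]},
  {"travel":[0,0,-0.1],"turn":[0,0,0]},
  {"travel":[0,0,-0.15],"turn":[0,0,0]},
  {"travel":[0,0,-0.2],"turn":[0,0,0]},
])

```text
time: 15.95
position: [0.5377, 0.0444, 0.2364]
tool_rot: [-1.677, -2.654, 0.003]
ft_force: [-0.0, 1.2, -1.3]
grip_width: 0.469
grip_force: 15.0
```

Call:
step_arm([
  {"travel":[-0.03,-0.011,-0.03],"turn":[0,0,0]},
  {"travel":[-0.07,-0.027,-0.05],"turn":[0,0,0]},
  {"travel":[-0.115,-0.044,-0.065],"turn":[0,0,0]},
  {"travel":[-0.16,-0.062,-0.076],"turn":[0,0,0]},
  {"travel":[-0.2,-0.078,-0.076],"turn":[0,0,0]},
])

```text
time: 16.45
position: [0.5543, -0.1722, 0.313]
tool_rot: [1.678, 2.654, 0.001]
ft_force: [1.1, -0.6, -1.9]
grip_width: 0.467
grip_force: 15.0
```

Call:
step_arm([
  {"travel":[-0.03,-0.01,0],"turn":[0,-7,0]},
  {"travel":[-0.06,-0.02,0],"turn":[0,-14,0]},
  {"travel":[-0.09,-0.03,0],"turn":[0,-21,0]},
  {"travel":[-0.103,-0.036,0],"turn":[0,-28,0]},
  {"travel":[-0.103,-0.036,0],"turn":[0,-35,0]},
])

```text
time: 16.95
position: [0.5647, -0.281, 0.3116]
tool_rot: [1.387, 2.184, -0.441]
ft_force: [-1.8, -0.3, -0.9]
grip_width: 0.465
grip_force: 14.9
```

Call:
step_arm([
  {"travel":[0,0,0],"turn":[0,0,0]},
  {"travel":[0,0,0],"turn":[0,0,0]},
  {"travel":[0,0,0],"turn":[0,0,0]},
])

```text
time: 17.25
position: [0.5665, -0.279, 0.3128]
tool_rot: [1.387, 2.189, -0.435]
ft_force: [0.5, 0.4, 0.5]
grip_width: 0.468
grip_force: 15.0
```

```bash
python3 - <<'E'
from look import *
st,im=look("w9");print(np.round(st["joint_positions"],2))
L=np.array([.592,-.334,.119]);a=np.array([-.246,.518,.819]);o=im.copy()
e1=np.cross(a,[0,0,1]);e1/=np.linalg.norm(e1);e2=np.cross(a,e1);t=np.linspace(0,6.28,60)[:,None]
for s,r in((0,.02),(-.02,.026)):
    p=proj(L+a*s+r*(np.cos(t)*e1+np.sin(t)*e2),"wrist",st);print(p.mean(0));cv2.polylines(o,[p.round().astype(int)],True,(0,255,0))
h=L-.09*a # head box edges
for s in(0,.07):
    q=np.array([h+a*s+sx*.028*e2+sy*.03*e1 for sx,sy in((1,1),(1,-1),(-1,-1),(-1,1))]);cv2.polylines(o,[proj(q,"wrist",st).round().astype(int)],True,(255,0,255))
print(Ro.from_rotvec(st["tool_rot"]).as_matrix().round(3))
cv2.imwrite("pics/w9o.png",o)
E
```

```text
17.25 [ 0.5665 -0.279   0.3128] [ 1.387  2.189 -0.435] 0.46796561034897743
[-0.48 -0.09  0.56  1.82  0.63  1.14  0.33]
[273.46241562 133.67766269]
[273.51764698 132.64507757]
[[-0.35   0.904  0.246]
 [ 0.741  0.428 -0.517]
 [-0.573  0.001 -0.82 ]]
```

View pics/w9o.png

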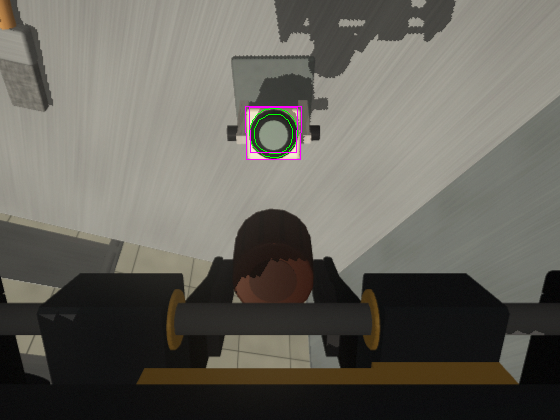

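The model outline (green/magenta) falls on the lens at (273,134) and on the box. The stand is square in view, so the focus estimate is good. Moving to the focus point.

Call:
step_arm([
  {"travel":[0.015,0,0.013],"turn":[0,0,0]},
  {"travel":[0.03,0,0.026],"turn":[0,0,0]},
  {"travel":[0.045,-0.0005,0.039],"turn":[0,0,0]},
  {"travel":[0.055,-0.0005,0.047],"turn":[0,0,0]},
  {"travel":[0.061,-0.0005,0.052],"turn":[0,0,0]},
])

```text
time: 17.8
position: [0.557, -0.2604, 0.2335]
tool_rot: [1.385, 2.19, -0.437]
ft_force: [0.2, 0.3, -0.9]
grip_width: 0.471
grip_force: 15.0
```

Call:
step_arm([
  {"travel":[0,0,0],"turn":[0,0,0]},
  {"travel":[0,0,0],"turn":[0,0,0]},
  {"travel":[0,0,0],"turn":[0,0,0]},
  {"travel":[0,0,0],"turn":[0,0,0]},
  {"travel":[0,0,0],"turn":[0,0,0]},
])

```text
time: 18.3
position: [0.5573, -0.2599, 0.2345]
tool_rot: [1.384, 2.19, -0.435]
ft_force: [-0.1, -0.0, -0.5]
grip_width: 0.466
grip_force: 15.0
```

```bash
python3 - <<'E'
from look import *
st,im=look("w10");R=Ro.from_rotvec(st["tool_rot"]).as_matrix()
u=st["position"]+.0321*R[:,2];print("underside",u.round(4),"err",np.linalg.norm(u-[.5651,-.2773,.2091]),"ang",np.arccos(-R[:,2]@[-.246,.518,.819]),np.abs(st["qd"]).max(),st["grip_force"])
# held cake outline
B=u;a=-R[:,2];e1=R[:,0];e2=R[:,1];t=np.linspace(0,6.28,60)[:,None];o=im.copy()
for s,r in((0,.024),(.05,.021)): cv2.polylines(o,[proj(B+a*s+r*(np.cos(t)*e1+np.sin(t)*e2),"wrist",st).round().astype(int)],True,(0,255,0))
s=ctrl.get_image("scene")[:,:,::-1];tp=ctrl.get_image("top")[:,:,::-1]
cv2.imwrite("pics/fin.png",np.hstack([cv2.resize(o[180:340,170:380],(420,320)),np.vstack([cv2.resize(s[180:300,95:330],(370,190)),cv2.resize(tp[160:260,230:415],(370,200))])[:320*0+390][:320]]))
E
```

```text
18.3 [ 0.5573 -0.2599  0.2345] [ 1.384  2.19  -0.435] 0.46616474880446596
underside [ 0.5652 -0.2765  0.2082] err 0.0011610726554152344 ang 0.020011310009321118 0.006174298724207814 14.954859549470711
```

View pics/fin.png

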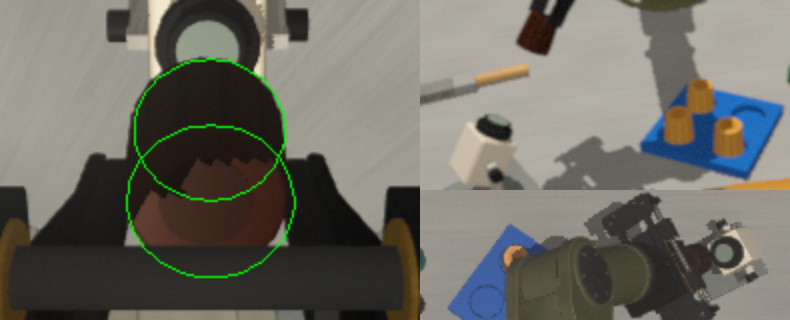

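The final view shows the dark cake held on the lens axis, its outline matching the model. The three golden cakes stand in their wells. Handing in.

```bash
python3 -c "
from bench import ctrl
print(ctrl.close_job())"
```

```text
the job is handed in; nothing more can be done
None
```

I handed the job in at about 18.5 s. Both golden cakes stand released in the two empty wells, and the dark cake is held at the focus point, by my measurement about 1 mm and 0.02 rad off; the judge returned no result.

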